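# Set out the bench for a weighing

## Task

Set out the bench for a weighing: stand the porcelain crucible in the middle of the balance's round pan and cover it squarely with its lid, knob up. On the bottle stand, put the brown bottle on the middle circle, the wide white jar on the end circle nearest the balance and the little vial on the other end circle, each upright and in the middle of its circle. Leave the wash bottle, the pen pot and the timer where they are.

Things in the scene. Friction and masses are not known exactly. Their poses are not given: they have to be found in the camera images.
- bottle: loose small brown glass reagent bottle with paper label and white screw cap, standing upright: straight body 52 mm across up to 75 mm high, shoulder from 75 to 88 mm, neck, then a cap 32 mm across from 93 to 115 mm (overall height 115). 0.15-0.31 kg. Origin: centre of its underside, z up.
- jar: loose wide low white plastic jar with white screw lid, standing upright: 60 mm across up to 50 mm, lid 62 mm across from 50 to 68 mm (overall height 68). 0.1-0.21 kg. Origin: centre of its underside, z up.
- vial: loose slim clear vial, standing upright, half filled with white, white cap: 27 mm across, 58 mm high. 20-42 g. Origin: centre of its underside, z up.
- crucible: loose open white porcelain crucible (small cup), standing upright: foot 40 mm across, widening to 52 mm across at 25 mm height and straight from there to its rim at 42 mm; wall 4 mm. 40-85 g. Origin: centre of its underside, z up.
- lid: loose white porcelain lid of the crucible, lying on the bench knob up: flat disc 62 mm across, 5 mm thick with a flat underside (it simply rests on the crucible's rim), and a round knob 16 mm across in its middle, from 5 to 24 mm height. 28-56 g. Origin: centre of its underside, z up (through the knob).
- stand: fixed grey bottle stand, a flat slab 290 mm long (its y axis) by 90 mm wide (x) by 12 mm high, its flat top marked with three white circles 68 mm across with black outlines 72 mm across. Origin: centre of its underside; the circles' centres lie at y = -100, 0 and +100 mm, x = 0, z = 12 mm. Stands to the left or the right of the balance.
- balance: fixed white portable balance, housing 165 mm (x) by 140 mm (y), 40 mm high, with a flat round steel weighing pan 110 mm across whose top is 50 mm above the bench. The pan does not sink. Origin: on the bench straight below the pan's centre; z up; the housing reaches from x = -98 (display side) to +68 mm.
- washbottle: bystander, loose: white plastic wash bottle 66 mm across with red cap and bent spout, 180 mm high, standing off to one side of the work. Origin: centre of its underside, z up.
- penpot: bystander, loose: white round pot 70 mm across, 90 mm high, with three pens standing out to 130 mm, off to the other side of the work. Origin: centre of its underside, z up.
- timer: bystander, loose: flat cream bench timer 70 x 75 x 18 mm lying beyond the stand and balance, far from the robot. Origin: centre of its underside, z up.

How it is judged:
By the outcome, as a careful person would: the job done as asked, in the order asked, and still so for the second after the job is handed in, with the robot touching nothing.
It also fails if it takes over 134 s, if anything falls off the work surface, if the arm or the gripper's body presses on something with over 40 N, if the wrist force passes 120 N, or if a joint passes its speed limit or range.

## Robot

A 7-joint arm with a two-finger parallel gripper is mounted at the origin on the work surface. World frame = base frame: x ahead of the robot, y to its left, z up, the work surface at z = 0. Lengths are in mm, angles in degrees, forces in N, time in s.
With the tool pointing down it reaches from about 425 to 1025 mm from the base axis. Payload 9.4 kg.
Tool frame: the origin (TCP) lies midway between the tips of the shut fingers; the grasp point (between the pads) lies 19 mm behind it (robot.grasp_offset is the z of the grasp point in the tool frame, in mm); z points along the fingers, y is the direction in which the jaws open and shut (so a half turn about z gives the same grasp; the last joint's range is limited). The gripper opens to 93 mm and grips with 3 to 60 N. Pads are 15 mm wide; open, the fingers measure 128 mm over their backs; the gripper's body (75 mm by 188 mm) begins 65 mm behind the grasp point.
Start: joints at [-67.993, 34.337, -0.143, 91.639, 0.103, 54.024, -4.572], TCP at [322.386, 649.378, 218.618] pointing down, gripper open.
Joint ranges: [-147.43, 147.43], [-19.82, 112.94], [-74.19, 73.91], [6.32, 146.72], [-59.91, 239.91], [6.04, 106.73], [-150.56, 150.56]. Speed limits (degrees/s): [127.2, 127.2, 172.46, 172.46, 180, 180, 180].

## Interface

Orientations are given as [roll, pitch, yaw] about the fixed x, y, z axes, in that order (R = Rz(yaw) Ry(pitch) Rx(roll)).
In Python, from plant import robot gives the robot as it stands. The module is installed in compiled form; this text tells all that it offers.
- The arm moves only by the tool apply_moves, never from a script. Its argument "deltas" is a list of rows, each a list of 7 numbers: the shift along the tool's x, y, z in mm, then the turn, a rotation vector about the tool's x, y, z in rad, then the opening in per cent of the stroke, from 0 (shut) to 100 (fully open). A call has 1 to 20 rows; each row is the pose to reach, as a shift and turn from the pose measured when the call began, along the tool's axes at that moment; what a row does not reach only later rows make up. A row lasts 1/8 s, in which the tool goes at most 62.5 mm and 10.7 degrees, less where a joint would pass 70% of its speed; a pose out of reach is approached as far as the arm can. A call with a gripper value outside its range is refused whole. The fingers move at their own pace and stop on an object; the grip force is fixed at half the most. Time passes only in rows, so rows that repeat a pose let the fingers close. It gives the time, the measured TCP pose, the force and the opening at its end, in the units of the state.
- robot.observe(): the state, without advancing time (a new reading comes with each control period).
- robot.get_image(name): name is "side" or "top" or "wrist"; returns (picture, depth): 480x640x3 uint8, red, green, blue; 480x640 float32, mm along the optical axis (not along the pixel's ray), 0 where there is no reading.
- robot.calibration(name): a dict with "intrinsics" (3x3 intrinsics, pixels), "k1" (the pictures are not rectified: a ray, as slopes to the right and down, at radius r is drawn at 1 + k1 r^2 times it, then the intrinsics apply), "position" and "attitude" of the camera in the world; the wrist camera has in their place "hand_eye" (4x4, takes a point from camera to tool coordinates, whose origin is the TCP and whose axes are the flange's). Camera axes: x right, y down, z forward; pixel columns grow to the right and rows downward; lengths in mm; the calibration is good to about 2 mm. A picture is of the moment at which its call begins: read the wrist's pose just before it. calibration takes no time and is no camera call.
- robot.close_job(): hands the job in, once; it reports no verdict.
The state is a dict: "time": time; "joint_pos": joint angles; "joint_vel": joint speeds; "effort": joint torques, N m; "position": TCP position; "ee_rot": TCP orientation; "wrist_force": force on the tool from outside, world axes, zero at the start; "wrist_torque": the same for the moment, N m; "width": opening from 0.0 (shut) to 1.0 (fully open).
Only numpy, scipy, OpenCV 4.12 (cv2) and the standard library are available. Lean on these libraries where they do the work, as an engineer would, in place of code of your own. Each camera call takes 0.05 s, during which the arm holds its last target. There are 200 camera calls.

## Working session

There is one attempt and no reset: what is moved stays moved. The work goes in short steps, Python scripts to look and compute and a tool call to move; the robot and the scene stay as the last step left them, time stands still between calls to the robot, and variables do not carry over. Pictures are saved under pics/ and viewed, about 12 in all and at most 16, crops included, and the job is handed in when it is done.

Besides the shell and the picture viewer there is one more tool, called after "Request:" in YAML: its name, and indented under it one key for each argument. apply_moves: Moves the arm, as the interface text tells. Its arguments: {"type":"object","properties":{"deltas":{"type":"array"}},"required":["deltas"]}

```bash
mkdir -p pics; cat > h.py <<'E'
import numpy as np, cv2
from scipy.spatial.transform import Rotation as R
from plant import robot
def grab(name,fn=None):
    s=robot.observe(); im,d=robot.get_image(name)
    if fn: cv2.imwrite('pics/'+fn,im[:,:,::-1])
    return s,im,d
E
python3 - <<'E'
from h import *
for n in ["side","top","wrist"]: print(n,robot.calibration(n))
print(robot.observe(), robot.grasp_offset)
s,a,d=grab("top","top0.png"); np.save('top0d.npy',d)
s,a,d=grab("side","side0.png"); np.save('side0d.npy',d)
E
```

```text
side {'intrinsics': array([[498.17183608,   0.        , 313.87632663],
       [  0.        , 498.17183608, 241.7549884 ],
       [  0.        ,   0.        ,   1.        ]]), 'k1': -0.006205630319139131, 'position': array([ 121.06506078, -640.79497048,  867.79968968]), 'attitude': array([-136.78470591,    0.46654486,  -36.90495463])}
top {'intrinsics': array([[598.17443781,   0.        , 299.66754828],
       [  0.        , 598.17443781, 241.87736448],
       [  0.        ,   0.        ,   1.        ]]), 'k1': -0.05568938808900806, 'position': array([ 381.65883325,   -5.56606842, 1363.01950715]), 'attitude': array([-171.48960142,    0.72910533,  -91.19095203])}
wrist {'intrinsics': array([[338.38303804,   0.        , 322.70256904],
       [  0.        , 338.38303804, 241.87832124],
       [  0.        ,   0.        ,   1.        ]]), 'k1': -0.03650757462120251, 'hand_eye': array([[-2.14789415e-04, -9.59867502e-01, -2.80453796e-01,
         7.88212484e+01],
       [ 9.99999851e-01, -3.47012261e-04,  4.21803557e-04,
         7.00114693e-01],
       [-5.02196433e-04, -2.80453664e-01,  9.59867434e-01,
        -1.66782816e+02],
       [ 0.00000000e+00,  0.00000000e+00,  0.00000000e+00,
         1.00000000e+00]])}
{'time': 0.0, 'joint_pos': array([-67.99192183,  34.3837907 ,  -0.14534268,  91.67862801,
         0.10653885,  54.02528929,  -4.5705893 ]), 'joint_vel': array([-0.03526922, -0.06731659, -0.01122849,  0.07355872,  0.0121881 ,
       -0.0436949 ,  0.06308222]), 'effort': array([-6.25966641e-04, -7.65077162e+01,  1.49687726e+00, -2.52326202e+01,
       -5.24484843e-02,  1.71274832e-02,  1.81183323e-04]), 'position': array([322.21355819, 648.93444194, 217.78360126]), 'ee_rot': array([-1.79913021e+02,  1.10098584e-02,  1.53604001e+02]), 'wrist_force': array([-0.5349512 ,  0.36290893,  0.0599603 ]), 'wrist_torque': array([-0.0104805 , -0.0081663 , -0.00216743]), 'width': 1.002152707201464} -18.8
```

View pics/top0.png

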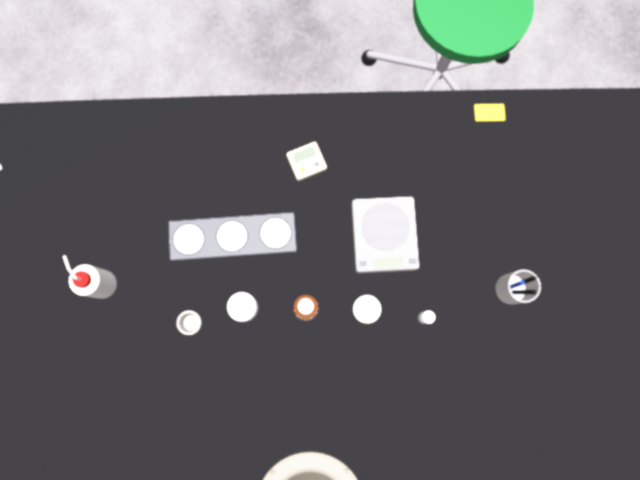

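View pics/side0.png

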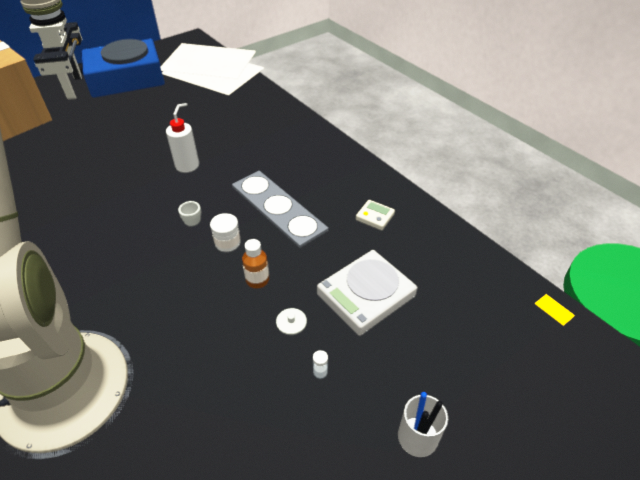

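```bash
cat >> h.py <<'E'
def campose(name,s):
    c=robot.calibration(name)
    if name=='wrist':
        T=np.eye(4); T[:3,:3]=R.from_euler('xyz',s['ee_rot'],degrees=True).as_matrix(); T[:3,3]=s['position']
        T=T@c['hand_eye']; return c,T[:3,:3],T[:3,3]
    return c,R.from_euler('xyz',c['attitude'],degrees=True).as_matrix(),c['position']
def rays(name,s,uv):
    c,M,p=campose(name,s)
    k=np.array([c['k1'],0,0,0,0.])
    n=cv2.undistortPoints(np.asarray(uv,float).reshape(-1,1,2),c['intrinsics'],k).reshape(-1,2)
    return np.c_[n,np.ones(len(n))]@M.T,p
def onplane(name,s,uv,z):
    r,p=rays(name,s,uv); return p+r*((z-p[2])/r[:,2])[:,None]
def cloud(name,s,d):
    v,u=np.mgrid[:480,:640]; r,p=rays(name,s,np.c_[u.ravel(),v.ravel()])
    P=p+r*d.ravel()[:,None]; P[d.ravel()==0]=np.nan
    return P.reshape(480,640,3)
E
cat > m1.py <<'E'
from h import *
S=robot.observe()
seeds=dict(jar=(242,307,68),bottle=(306,307,115),lid=(367,309,5),vial=(428,317,58),crucible=(189,323,42),c1=(189,239,12),c2=(232,236,12),c3=(276,233,12),pan=(386,227,50))
im=cv2.imread('pics/top0.png'); d=np.load('top0d.npy'); P=cloud('top',S,d)
g=cv2.cvtColor(im,cv2.COLOR_BGR2GRAY); hsv=cv2.cvtColor(im,cv2.COLOR_BGR2HSV)
for n,(u,v,z) in seeds.items():
    print(n,'depth z:',P[v-2:v+3,u-2:u+3,2].mean().round(1),end=' ')
    m=((g>175)&(hsv[:,:,1]<60)).astype(np.uint8)
    w=40; m2=np.zeros_like(m); m2[v-w:v+w,u-w:u+w]=m[v-w:v+w,u-w:u+w]
    _,lab=cv2.connectedComponents(m2); l=lab[v,u]
    if l==0: print('noseed',g[v,u]); continue
    cs,_=cv2.findContours((lab==l).astype(np.uint8),cv2.RETR_EXTERNAL,cv2.CHAIN_APPROX_NONE)
    c=max(cs,key=len).reshape(-1,2); Q=onplane('top',S,c,z)[:,:2].astype(np.float32)
    (x,y),r=cv2.minEnclosingCircle(Q); print('enc',round(x,1),round(y,1),'dia',round(2*r,1),'bbox',Q.min(0).round(),Q.max(0).round(),end=' ')
    B=P[v-40:v+40,u-40:u+40].reshape(-1,3); k=(abs(B[:,2]-z)<5)&(np.hypot(B[:,0]-x,B[:,1]-y)<60)
    print('cloud',k.sum(),np.nanmean(B[k],0).round(1))
E
python3 m1.py; python3 - <<'E'
import cv2
im=cv2.imread('pics/top0.png')[140:345,160:450]
cv2.imwrite('pics/top0c.png',cv2.resize(im,None,fx=2.75,fy=2.75,interpolation=cv2.INTER_CUBIC))
E
```

```text
jar depth z: 66.5 enc 437.5 135.5 dia 65.9 bbox [406. 104.] [469. 167.] cloud 601 [438.5 136.5  67.6]
bottle depth z: 114.1 enc 433.9 -2.5 dia 34.7 bbox [417. -19.] [450.  15.] cloud 173 [434.6  -2.  114.5]
lid depth z: 23.0 enc 429.2 -140.8 dia 65.2 bbox [ 397. -173.] [ 460. -109.] cloud 1242 [ 428.6 -139.9    3.2]
vial depth z: 58.8 enc 405.5 -266.5 dia 34.6 bbox [ 393. -283.] [ 422. -250.] cloud 116 [ 407.4 -268.8   58.3]
crucible depth z: 4.6 enc 406.4 256.0 dia 54.8 bbox [381. 230.] [433. 283.] cloud 122 [407.4 255.2  41.2]
c1 depth z: nan enc 598.5 236.9 dia 159.0 bbox [553. 171.] [644. 306.] cloud 1651 [598.7 237.1  11.7]
c2 depth z: 11.8 enc 601.5 163.1 dia 204.6 bbox [555.  72.] [651. 255.] cloud 1649 [601.9 162.9  11.8]
c3 depth z: 12.7 enc 603.2 87.3 dia 158.2 bbox [559.  18.] [652. 153.] cloud 1659 [605.5  87.4  11.7]
pan depth z: 49.8 enc 594.7 -183.6 dia 205.5 bbox [ 519. -254.] [ 676. -112.] cloud 1594 [ 604.9 -183.9   49.7]
```

View pics/top0c.png

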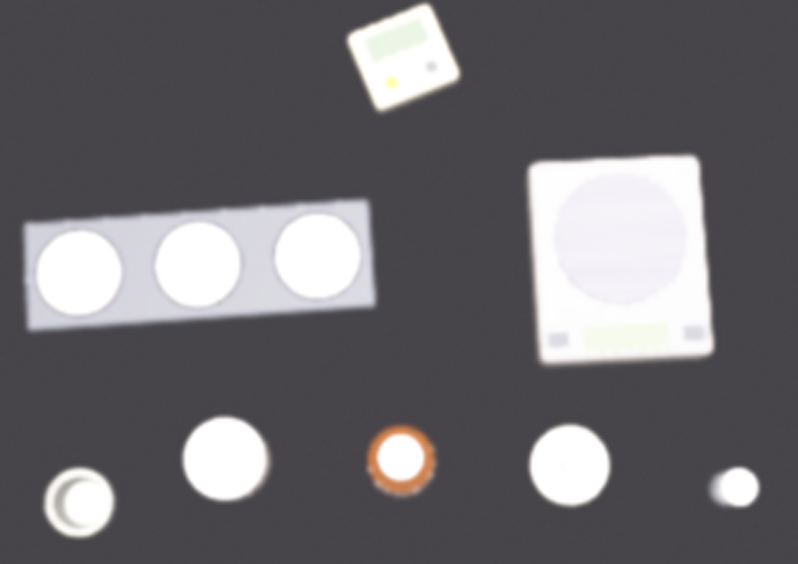

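```bash
cat > m2.py <<'E'
from h import *
S=robot.observe()
im=cv2.imread('pics/top0.png'); g=im.min(2)
P=cloud('top',S,np.load('top0d.npy'))
def ell(g,cam,u,v,z,th,w=45,name=''):
    m=np.zeros_like(g); m[v-w:v+w,u-w:u+w]=(g[v-w:v+w,u-w:u+w]>th)
    _,lab=cv2.connectedComponents(m,connectivity=4); l=lab[v,u]
    if l==0: print(name,'none',g[v,u]);return
    cs,_=cv2.findContours((lab==l).astype(np.uint8),cv2.RETR_EXTERNAL,cv2.CHAIN_APPROX_NONE)
    Q=onplane(cam,S,max(cs,key=len).reshape(-1,2),z)[:,:2].astype(np.float32)
    (x,y),(a,b),t=cv2.fitEllipse(Q); print(name,cam,th,'fit',round(x,1),round(y,1),'axes',round(a,1),round(b,1))
for th in (240,252):
    for n,u,v in (('c1',189,239),('c2',232,236),('c3',276,233)): ell(g,'top',u,v,12,th,name=n)
for n,u,v,z in (('jar',242,307,68),('bot',306,307,115),('lid',367,309,5),('vial',428,317,58),('cru',189,323,42)): ell(g,'top',u,v,z,200,name=n)
for n,b,z in (('pan',(540,700,-260,-100),50),('cru',(370,440,220,290),42),('vial',(380,430,-300,-240),58),('knob',(410,450,-160,-120),24),('jar',(390,480,90,180),68),('stand',(540,670,0,320),12)):
    k=(P[:,:,0]>b[0])&(P[:,:,0]<b[1])&(P[:,:,1]>b[2])&(P[:,:,1]<b[3])&(abs(P[:,:,2]-z)<4)
    Q=P[k][:,:2].astype(np.float32); print(n,k.sum(),P[k].mean(0).round(1),Q.min(0).round(1),Q.max(0).round(1),'enc',cv2.minEnclosingCircle(Q),cv2.minAreaRect(Q) if n=='stand' else '')
si=cv2.imread('pics/side0.png'); g=si.min(2)
for n,u,v in (('c1',255,185),('c2',278,205),('c3',303,226)): ell(g,'side',u,v,12,170,name=n)
for n,u,v,z in (('jar',224,222,68),('lid',284,323,5),('vial',320,357,58),('bot',253,245,115)): ell(g,'side',u,v,z,200,name=n)
P=cloud('side',S,np.load('side0d.npy'))
for n,b,z in (('pan',(540,700,-260,-100),50),('cru',(370,440,220,290),42),('vial',(380,430,-300,-240),58),('knob',(410,450,-160,-120),24),('jar',(390,480,90,180),68),('bot',(410,460,-40,40),115),('stand',(540,670,0,320),12)):
    k=(P[:,:,0]>b[0])&(P[:,:,0]<b[1])&(P[:,:,1]>b[2])&(P[:,:,1]<b[3])&(abs(P[:,:,2]-z)<4)
    Q=P[k][:,:2].astype(np.float32)
    if len(Q):print('side',n,k.sum(),P[k].mean(0).round(1),Q.min(0).round(1),Q.max(0).round(1),cv2.minAreaRect(Q) if n=='stand' else '')
E
python3 m2.py
```

```text
c1 top 240 fit 597.2 263.0 axes 66.9 67.6
c2 top 240 fit 602.2 163.3 axes 67.2 67.5
c3 top 240 fit 607.1 63.3 axes 67.3 67.8
c1 top 252 fit 597.4 263.1 axes 64.0 64.5
c2 top 252 fit 602.2 163.6 axes 64.5 64.7
c3 top 252 fit 607.1 63.4 axes 64.2 64.9
jar top 200 fit 437.9 135.8 axes 61.8 63.2
bot top 200 fit 434.1 -2.4 axes 32.0 32.5
lid top 200 fit 429.4 -140.6 axes 61.8 62.2
vial top 200 fit 407.0 -267.1 axes 27.6 30.5
cru top 200 fit 406.4 255.8 axes 51.2 51.5
pan 1645 [ 610.6 -184.5   49.8] [ 540.3 -247.5] [ 665.3 -120.8] enc ((611.97705078125, -187.2539520263672), 73.99907684326172) 
cru 106 [406.5 254.6  41.5] [380.8 231.7] [431.2 278.7] enc ((406.4021911621094, 255.62974548339844), 25.73067855834961) 
vial 110 [ 407.4 -268.6   58.4] [ 395.5 -281.2] [ 419.4 -256. ] enc ((407.24041748046875, -268.9066162109375), 13.388422966003418) 
knob 34 [ 430.4 -140.1   23.7] [ 423.5 -146.6] [ 436.9 -133.1] enc ((430.1407165527344, -140.41348266601562), 7.594905853271484) 
jar 548 [438.5 136.6  67.7] [408.5 106.1] [469.1 167.1] enc ((438.47576904296875, 136.6021270751953), 30.929981231689453)
[... 401 characters left out ...]
e 200 fit 430.6 -137.8 axes 59.5 59.7
vial side 200 fit 407.8 -266.5 axes 25.5 25.7
bot side 200 fit 434.6 -0.4 axes 30.0 31.2
side pan 1692 [ 609.6 -182.8   50.1] [ 555.8 -236.3] [ 666.4 -126.3] 
side cru 125 [406.4 258.6  41.2] [380.7 231.7] [431.7 286.8] 
side vial 154 [ 407.2 -266.1   58. ] [ 394.9 -278.3] [ 420.9 -252.5] 
side knob 45 [ 429.6 -138.4   23.7] [ 422.5 -145.5] [ 438.2 -130.5] 
side jar 422 [437.2 137.1  68.1] [407.3 107.9] [467.7 169.9] 
side bot 146 [ 4.341e+02 -4.000e-01  1.151e+02] [418.8 -15.4] [450.2  16.9] 
side stand 2745 [600.6 155.9  12.5] [549.9  19. ] [654.7 315.2] ((601.6355590820312, 166.77645874023438), (94.5533676147461, 293.6656188964844), 3.241840124130249)
```

```bash
cat >> h.py <<'E'
def plan(*targets,yaw=90):
    "deltas (tool axes, from the pose now) to each world target x,y,z with tool down"
    s=robot.observe(); M=R.from_euler('xyz',s['ee_rot'],degrees=True); q=R.from_euler('xyz',[180,0,yaw],degrees=True)
    rv=(M.inv()*q).as_rotvec()
    print('t',round(s['time'],2),'pos',s['position'].round(1),'rot',s['ee_rot'].round(2),'w',round(s['width'],3),'F',s['wrist_force'].round(1))
    for t in targets: print(t,'->',M.inv().apply(np.array(t,float)-s['position']).round(1),rv.round(4))
E
python3 -c "
from h import *
plan((322,649,350),(520,150,330))"
```

```text
t 0.1 pos [322.2 649.  217.8] rot [-1.7992e+02  1.0000e-02  1.5360e+02] w 1.001 F [ 0.  -0.4  0.3]
(322, 649, 350) -> [   0.2   -0.3 -132.2] [-1.1000e-03  9.0000e-04  1.1101e+00]
(520, 150, 330) -> [-399.  -359.2 -111.6] [-1.1000e-03  9.0000e-04  1.1101e+00]
```

Request:
apply_moves:
  deltas:
    - [0, 0, -62, 0, 0, 0, 100]
    - [0, 0, -124, 0, 0, 0.1, 100]
    - [-30, -27, -130, 0, 0, 0.25, 100]
    - [-80, -72, -130, 0, 0, 0.4, 100]
    - [-125, -113, -130, 0, 0, 0.55, 100]
    - [-170, -153, -125, 0, 0, 0.7, 100]
    - [-215, -194, -120, 0, 0, 0.85, 100]
    - [-260, -234, -115, 0, 0, 1.0, 100]
    - [-305, -275, -112, 0, 0, 1.11, 100]
    - [-350, -315, -112, 0, 0, 1.11, 100]
    - [-399, -359, -112, 0, 0, 1.11, 100]
    - [-399, -359, -112, 0, 0, 1.11, 100]
    - [-399, -359, -112, 0, 0, 1.11, 100]

```text
time: 1.72
position: [519.9, 150.3, 330.2]
ee_rot: [-179.9, 0.1, 90.0]
wrist_force: [-0.7, -0.3, 0.7]
width: 0.998
```

```bash
python3 - <<'E'
from h import *
plan((520,-150,330))
s,im,d=grab('wrist','w1.png'); np.save('w1d.npy',d); np.save('w1s.npy',s,allow_pickle=True)
E
```

```text
t 1.73 pos [519.9 150.3 330.2] rot [-1.7994e+02  7.0000e-02  8.9960e+01] w 0.998 F [-0.7 -0.3  0.7]
(520, -150, 330) -> [-3.003e+02  3.000e-01  5.000e-01] [-0.0011  0.0012 -0.0007]
```

View pics/w1.png

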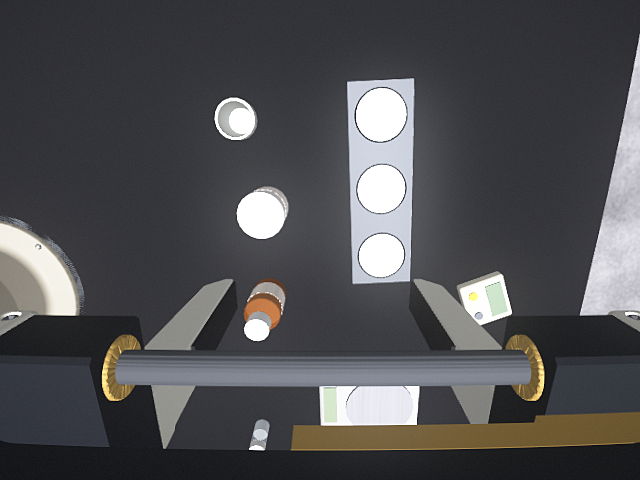

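```bash
cat >> h.py <<'E'
def ell(im,cam,s,u,v,z,th,w=45,name=''):
    g=im.min(2) if im.ndim==3 else im
    m=np.zeros_like(g); a,b=max(v-w,0),max(u-w,0); m[a:v+w,b:u+w]=(g[a:v+w,b:u+w]>th)
    _,lab=cv2.connectedComponents(m,connectivity=4); l=lab[v,u]
    if l==0: print(name,'none',g[v,u]);return
    cs,_=cv2.findContours((lab==l).astype(np.uint8),cv2.RETR_EXTERNAL,cv2.CHAIN_APPROX_NONE)
    Q=onplane(cam,s,max(cs,key=len).reshape(-1,2),z)[:,:2].astype(np.float32)
    (x,y),(a,b),t=cv2.fitEllipse(Q); print(name,cam,'fit',round(x,1),round(y,1),'axes',round(a,1),round(b,1)); return x,y
def band(P,x,y,r,z,dz=4,name=''):
    k=(np.hypot(P[...,0]-x,P[...,1]-y)<r)&(abs(P[...,2]-z)<dz); Q=P[k]
    if len(Q)>5:
        lo,hi=np.percentile(Q,[1,99],axis=0); print(name,'band',k.sum(),'mean',Q.mean(0).round(1),'mid',((lo+hi)/2).round(1),'ext',(hi-lo).round(1)); return Q
    print(name,'few')
E
python3 - <<'E'
from h import *
im=cv2.imread('pics/w1.png'); d=np.load('w1d.npy'); s=np.load('w1s.npy',allow_pickle=True).item()
P=cloud('wrist',s,d)
for n,u,v,z in (('c1',381,114,12),('c2',381,188,12),('c3',381,255,12)): ell(im,'wrist',s,u,v,z,240,name=n)
for n,u,v,z in (('jar',261,213,68),('bot',256,328,115)): ell(im,'wrist',s,u,v,z,225,name=n)
ell(im,'wrist',s,240,122,42,120,name='cru?')
for n,x,y,r,z in (('cru',406,256,40,42),('jar',438,136,45,68),('bot',434,-2,30,115),('bench',500,200,30,0),('stand',602,163,30,12)): band(P,x,y,r,z,name=n)
T=cloud('top',s,np.load('top0d.npy')); S=cloud('side',s,np.load('side0d.npy'))
for nm,C in (('top',T),('side',S)):
  Q=band(C,611,-184,72,51,dz=3,name=nm+' pan'); Q2=band(C,611,-184,72,40,dz=3,name=nm+' hous')
E
```

```text
c1 wrist fit 598.0 266.7 axes 66.7 67.0
c2 wrist fit 602.8 166.4 axes 66.7 67.4
c3 wrist fit 607.5 66.3 axes 66.8 67.3
jar wrist fit 438.5 139.8 axes 60.3 60.6
bot wrist fit 434.3 0.9 axes 30.3 30.7
cru? wrist fit 408.0 259.8 axes 50.7 53.6
cru band 425 mean [406.9 260.4  42.1] mid [407.4 259.9  41.3] ext [50.7 49.7  5.7]
jar band 1750 mean [438.6 141.2  68.4] mid [438.4 141.   68.1] ext [57.2 57.6  4.3]
bot band 442 mean [434.8   2.6 115.4] mid [434.7   1.9 114.5] ext [28.8 30.3  5.9]
bench band 1393 mean [500.  200.3   0.8] mid [500.5 200.2   0.7] ext [56.  56.2  4.2]
stand band 1367 mean [601.9 163.4  13.5] mid [602.1 163.2  13.6] ext [56.1 54.6  4.2]
top pan band 1279 mean [ 610.5 -184.7   50.5] mid [ 611.2 -184.5   51. ] ext [102.  101.7   5.8]
top hous band 877 mean [ 604.4 -182.9   39.9] mid [ 608.9 -184.4   40. ] ext [134.8 134.1   5.8]
side pan band 1560 mean [ 609.8 -182.8   50.3] mid [ 610.1 -181.4   50.8] ext [102.7 102.8   5.4]
side hous band 987 mean [ 597.  -198.5   40.1] mid [ 608.6 -182.6   40. ] ext [134.  134.5   5.7]
```

Request:
apply_moves:
  deltas:
    - [-55, 0, 0, 0, 0, 0, 100]
    - [-110, 0, 0, 0, 0, 0, 100]
    - [-165, 0, 0, 0, 0, 0, 100]
    - [-220, 0, 0, 0, 0, 0, 100]
    - [-275, 0, 0, 0, 0, 0, 100]
    - [-330, 0, 0, 0, 0, 0, 100]
    - [-385, 0, 0, 0, 0, 0, 100]
    - [-440, 0, 0, 0, 0, 0, 100]
    - [-495, 0, 0, 0, 0, 0, 100]
    - [-530, 0, 0, 0, 0, 0, 100]
    - [-530, 0, 0, 0, 0, 0, 100]
    - [-530, 0, 0, 0, 0, 0, 100]

```text
time: 3.28
position: [521.2, -376.6, 330.1]
ee_rot: [-179.9, -0.0, 90.2]
wrist_force: [-0.1, -0.9, -0.5]
width: 1.001
```

```bash
python3 - <<'E'
from h import *
plan((520,-150,330))
s,im,d=grab('wrist','w2.png'); np.save('w2d.npy',d); np.save('w2s.npy',s,allow_pickle=True)
P=cloud('wrist',s,d)
for n,x,y,r,z,dz in (('lid',430,-138,38,4,5),('knob',430,-138,15,22,4),('vial',407,-265,20,58,4),('pan',611,-181,75,51,3),('bench',500,-300,30,0,4),('bot',434,1,30,115,4)): band(P,x,y,r,z,dz,name=n)
E
```

```text
t 3.27 pos [ 521.2 -376.6  330.1] rot [-1.7991e+02 -2.0000e-02  9.0210e+01] w 1.001 F [-0.1 -0.9 -0.5]
(520, -150, 330) -> [ 2.266e+02 -4.000e-01  2.000e-01] [-0.0016 -0.0004  0.0036]
lid band 2196 mean [ 430.9 -145.4    4.1] mid [ 429.9 -146.6    3.6] ext [71.7 54.2  8.4]
knob band 154 mean [ 430.5 -138.3   23.9] mid [ 430. -138.   22.] ext [14.7 15.3  7.5]
vial band 393 mean [ 408.2 -265.4   58.4] mid [ 408.  -265.5   58. ] ext [25.6 24.4  5.1]
pan band 6990 mean [ 610.7 -182.3   50.8] mid [ 610.7 -184.6   50.8] ext [102.2  96.2   4.2]
bench band 1453 mean [ 500.  -299.7    0.8] mid [ 500.2 -300.1    0.8] ext [55.4 55.4  4.4]
bot few
```

View pics/w2.png

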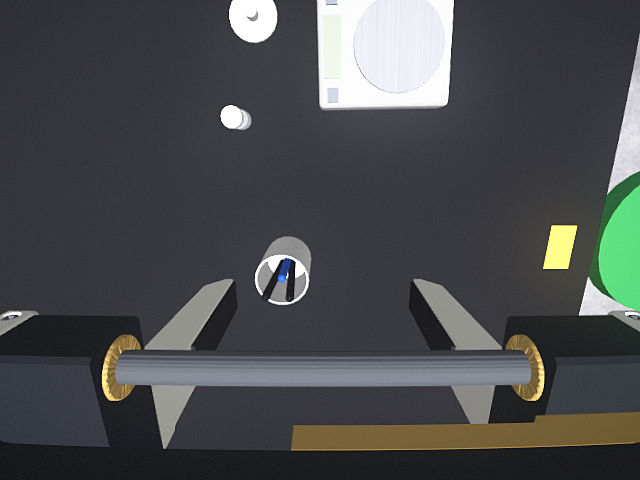

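Request:
apply_moves:
  deltas:
    - [50, 0, 0, 0, 0, 0, 100]
    - [80, 0, 0, 0, 0, 0, 100]
    - [80, 0, 0, 0, 0, 0, 100]
    - [80, 0, 0, 0, 0, 0, 100]

```text
time: 3.82
position: [521.3, -295.8, 330.7]
ee_rot: [-180.0, -0.0, 90.3]
wrist_force: [0.4, -1.1, -1.1]
width: 1.003
```

```bash
python3 - <<'E'
from h import *
s,im,d=grab('wrist','w3.png'); np.save('w3d.npy',d); np.save('w3s.npy',s,allow_pickle=True)
P=cloud('wrist',s,d)
for n,x,y,r,z,dz in (('knob',430,-138,15,22,4),('vial',407,-265,20,58,4),('pan',611,-181,75,51,2.5),('bot',434,1,30,115,4)): band(P,x,y,r,z,dz,name=n)
# pixel centres
def pix(X):
    c,M,p=campose('wrist',s); v=(np.array(X)-p)@M; k=np.array([c['k1'],0,0,0,0.])
    return cv2.projectPoints(v.reshape(1,3),np.zeros(3),np.zeros(3),c['intrinsics'],k)[0].ravel().round().astype(int)
for n,X,z,th in (('lid',(434,-150,5),5,225),('vial',(408,-265,58),58,225)):
    u,v=pix(X); print(u,v); ell(im[:,:,::-1],'wrist',s,u,v,z,th,name=n)
g=cv2.cvtColor(im,cv2.COLOR_RGB2GRAY); u,v=pix((611,-181,50)); print(u,v,g[v,u-90:u+90:6])
plan((407.5,259.9,330),(407.5,259.9,60),(407.5,259.9,13))
E
```

```text
knob band 129 mean [ 430.3 -137.8   24.1] mid [ 430.  -137.7   23.1] ext [15.2 14.5  5.6]
vial band 327 mean [ 408.2 -265.4   58.5] mid [ 408.  -265.6   57.8] ext [23.8 24.3  5.4]
pan band 6314 mean [ 610.6 -180.3   50.8] mid [ 610.6 -181.3   50.9] ext [102.  102.9   3.9]
bot few
259 92
lid wrist fit 429.8 -137.4 axes 60.6 61.3
235 182
vial wrist fit 407.6 -265.4 axes 25.8 26.3
395 115 [ 77  76  86 247 245 247 253 253 241 240 243 241 243 244 243 241 243 242
 245 241 238 243 240 255  75  73  70  67  66  64]
t 3.88 pos [ 521.1 -296.5  330.6] rot [-1.7995e+02  1.0000e-02  9.0260e+01] w 1.0 F [ 0.1 -0.3 -0.5]
(407.5, 259.9, 330) -> [ 556.9 -111.1    0.7] [-0.0008  0.0001  0.0046]
(407.5, 259.9, 60) -> [ 556.9 -110.8  270.7] [-0.0008  0.0001  0.0046]
(407.5, 259.9, 13) -> [ 556.9 -110.8  317.7] [-0.0008  0.0001  0.0046]
```

Request:
apply_moves:
  deltas:
    - [56, -11, 0, 0, 0, 0, 100]
    - [112, -22, 0, 0, 0, 0, 100]
    - [168, -33, 0, 0, 0, 0, 100]
    - [224, -44, 0, 0, 0, 0, 100]
    - [280, -55, 0, 0, 0, 0, 100]
    - [336, -66, 0, 0, 0, 0, 100]
    - [392, -77, 30, 0, 0, 0, 100]
    - [448, -88, 60, 0, 0, 0, 100]
    - [504, -100, 90, 0, 0, 0.004, 100]
    - [557, -111, 130, 0, 0, 0.004, 100]
    - [557, -111, 180, 0, 0, 0.004, 100]
    - [557, -111, 225, 0, 0, 0.004, 100]
    - [557, -111, 225, 0, 0, 0.004, 100]
    - [557, -111, 225, 0, 0, 0.004, 100]

```text
time: 5.62
position: [408.5, 259.7, 106.8]
ee_rot: [-180.0, -0.0, 89.9]
wrist_force: [0.9, 0.4, 0.0]
width: 0.999
```

```bash
python3 -c "
from h import *
plan((407.5,259.9,60),(407.5,259.9,13))"
```

```text
t 5.62 pos [408.5 259.7 106.8] rot [-1.800e+02 -1.000e-02  8.994e+01] w 0.999 F [0.9 0.4 0. ]
(407.5, 259.9, 60) -> [ 0.2 -1.  46.8] [-0.     -0.0002 -0.0011]
(407.5, 259.9, 13) -> [ 0.2 -1.  93.8] [-0.     -0.0002 -0.0011]
```

Request:
apply_moves:
  deltas:
    - [0, -1, 50, 0, 0, 0, 100]
    - [0, -1, 80, 0, 0, 0, 100]
    - [0, -1, 94, 0, 0, 0, 100]
    - [0, -1, 94, 0, 0, 0, 100]
    - [0, -1, 94, 0, 0, 0, 45]
    - [0, -1, 94, 0, 0, 0, 45]
    - [0, -1, 94, 0, 0, 0, 45]
    - [0, -1, 94, 0, 0, 0, 45]
    - [0, -1, 94, 0, 0, 0, 45]
    - [0, -1, 94, 0, 0, 0, 45]

```text
time: 6.88
position: [407.4, 259.8, 12.9]
ee_rot: [-180.0, -0.0, 89.9]
wrist_force: [-0.2, 0.6, 4.2]
width: 0.549
```

Request:
apply_moves:
  deltas:
    - [0, 0, -15, 0, 0, 0, 30]
    - [0, 0, -50, 0, 0, 0, 30]
    - [0, 0, -100, 0, 0, 0, 30]
    - [-20, 9, -150, 0, 0, 0, 30]
    - [-60, 28, -190, 0, 0, 0, 30]
    - [-110, 51, -200, 0, 0, 0, 30]
    - [-160, 74, -200, 0, 0, 0, 30]
    - [-210, 97, -200, 0, 0, 0, 30]
    - [-260, 120, -200, 0, 0, 0, 30]
    - [-310, 143, -200, 0, 0, 0, 30]
    - [-360, 166, -200, 0, 0, 0, 30]
    - [-405, 187, -190, 0, 0, 0, 30]
    - [-441, 203, -170, 0, 0, 0, 30]
    - [-441, 203, -130, 0, 0, 0, 30]
    - [-441, 203, -110, 0, 0, 0, 30]
    - [-441, 203, -100, 0, 0, 0, 30]
    - [-441, 203, -100, 0, 0, 0, 30]
    - [-441, 203, -100, 0, 0, 0, 30]

```text
time: 9.12
position: [610.5, -181.5, 113.9]
ee_rot: [179.9, -0.0, 90.0]
wrist_force: [0.3, -0.4, -0.7]
width: 0.552
```

```bash
python3 - <<'E'
from h import *
plan((610.6,-181.1,64),(610.6,-181.1,130))
s,im,d=grab('wrist','w4.png'); np.save('w4d.npy',d); np.save('w4s.npy',s,allow_pickle=True)
P=cloud('wrist',s,d)
band(P,s['position'][0],s['position'][1],45,s['position'][2]+29,4,'rim')
E
```

```text
t 9.12 pos [ 610.5 -181.5  113.9] rot [179.92  -0.    89.95] w 0.552 F [ 0.3 -0.4 -0.7]
(610.6, -181.1, 64) -> [ 0.4  0.1 49.9] [ 0.0014 -0.     -0.0008]
(610.6, -181.1, 130) -> [  0.4   0.2 -16.1] [ 0.0014 -0.     -0.0008]
rim band 3043 mean [ 610.1 -172.1  142.9] mid [ 610.2 -175.9  142.8] ext [77.3 40.9  7.5]
```

View pics/w4.png

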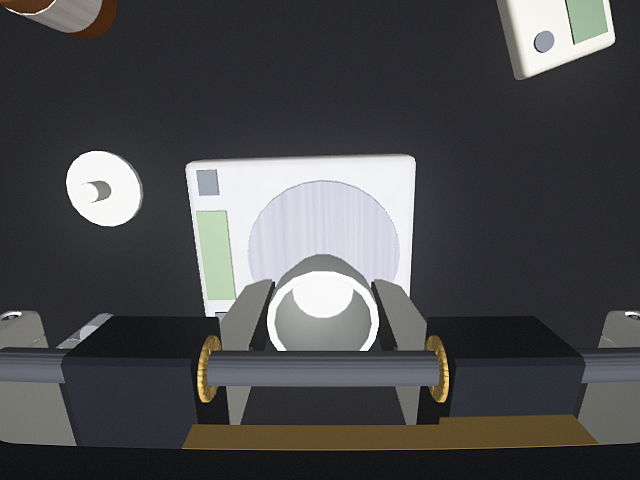

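Request:
apply_moves:
  deltas:
    - [0, 0, 25, 0, 0, 0, 30]
    - [0, 0, 42, 0, 0, 0, 30]
    - [0, 0, 48, 0, 0, 0, 30]
    - [0, 0, 50, 0, 0, 0, 30]
    - [0, 0, 50.5, 0, 0, 0, 30]
    - [0, 0, 50.5, 0, 0, 0, 30]

```text
time: 9.93
position: [610.8, -181.6, 63.9]
ee_rot: [179.9, 0.0, 89.9]
wrist_force: [0.5, -0.3, -0.6]
width: 0.545
```

Request:
apply_moves:
  deltas:
    - [0, 0, 0.8, 0, 0, 0, 30]
    - [0, 0, 0.8, 0, 0, 0, 30]
    - [0, 0, 0.8, 0, 0, 0, 65]
    - [0, 0, 0.8, 0, 0, 0, 80]
    - [0, 0, 0.8, 0, 0, 0, 80]
    - [0, 0, 0.8, 0, 0, 0, 80]
    - [0, 0, -30, 0, 0, 0, 80]
    - [0, 0, -80, 0, 0, 0, 80]
    - [0, 0, -130, 0, 0, 0, 80]
    - [-40, 0, -160, 0, 0, 0, 60]
    - [-90, 0, -180, 0, 0, 0, 60]
    - [-120, 0, -190, 0, 0, 0, 60]
    - [-120, 0, -190, 0, 0, 0, 60]
    - [-120, 0, -190, 0, 0, 0, 60]

```text
time: 11.68
position: [610.2, -300.5, 253.3]
ee_rot: [179.9, -0.1, 90.0]
wrist_force: [-0.5, 1.4, -0.0]
width: 0.598
```

```bash
python3 - <<'E'
from h import *
plan((430,-137.5,80),(430,-137.5,7))
s,im,d=grab('wrist','w5.png'); P=cloud('wrist',s,d)
band(P,610.6,-181,45,92,4,'rim'); band(P,610.6,-181,70,51,2.5,'pan'); band(P,430,-137.5,20,22,4,'knob')
s,im,d=grab('top','t1.png'); P=cloud('top',s,d); band(P,611,-184,40,92,4,'rim top')
E
```

```text
t 11.68 pos [ 610.2 -300.5  253.3] rot [ 1.7991e+02 -6.0000e-02  8.9980e+01] w 0.598 F [-0.5  1.4 -0. ]
(430, -137.5, 80) -> [ 162.8 -180.6  173.2] [ 0.0016 -0.001  -0.0004]
(430, -137.5, 7) -> [ 162.7 -180.7  246.2] [ 0.0016 -0.001  -0.0004]
rim band 813 mean [ 610.5 -180.1   92.4] mid [ 610.5 -181.6   91.4] ext [50.4 49.9  5.8]
pan band 6780 mean [ 611.1 -181.7   50.7] mid [ 611.1 -181.2   50.8] ext [103.1 103.6   3.6]
knob band 211 mean [ 430.8 -137.9   23.6] mid [ 430.2 -137.8   22. ] ext [14.4 15.1  7.4]
rim top band 120 mean [ 611.7 -184.3   91.8] mid [ 610.8 -183.9   91.9] ext [49.9 49.7  7.4]
```

View pics/w5.png

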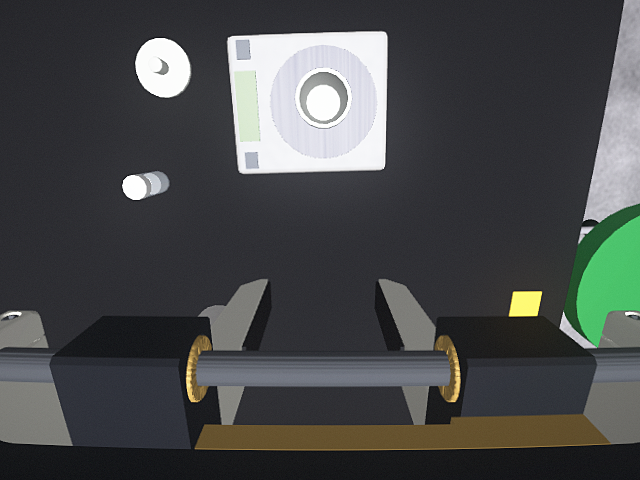

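Request:
apply_moves:
  deltas:
    - [35, -40, 0, 0, 0, 0, 50]
    - [70, -80, 20, 0, 0, 0, 50]
    - [105, -120, 60, 0, 0, 0, 50]
    - [140, -155, 110, 0, 0, 0, 50]
    - [162.8, -180.5, 150, 0, 0, 0, 50]
    - [162.8, -180.5, 190, 0, 0, 0, 50]
    - [162.8, -180.5, 210, 0, 0, 0, 50]
    - [162.8, -180.5, 210, 0, 0, 0, 50]
    - [162.8, -180.5, 210, 0, 0, 0, 50]

```text
time: 12.9
position: [430.3, -136.8, 43.7]
ee_rot: [179.9, -0.1, 90.1]
wrist_force: [-0.0, 0.1, -0.6]
width: 0.502
```

```bash
python3 -c "
from h import *
plan((430,-137.6,7.5))"
```

```text
t 12.9 pos [ 430.3 -136.8   43.7] rot [ 1.7991e+02 -6.0000e-02  9.0090e+01] w 0.502 F [-0.   0.1 -0.6]
(430, -137.6, 7.5) -> [-0.9 -0.4 36.2] [ 0.0017 -0.001   0.0015]
```

Request:
apply_moves:
  deltas:
    - [-0.9, -0.4, 20, 0, 0, 0, 50]
    - [-0.9, -0.4, 33, 0, 0, 0, 50]
    - [-0.9, -0.4, 36, 0, 0, 0, 50]
    - [-0.9, -0.4, 36, 0, 0, 0, 50]
    - [-0.9, -0.4, 36, 0, 0, 0, 5]
    - [-0.9, -0.4, 36, 0, 0, 0, 5]
    - [-0.9, -0.4, 36, 0, 0, 0, 5]
    - [-0.9, -0.4, 36, 0, 0, 0, 5]
    - [-0.9, -0.4, 36, 0, 0, 0, 5]
    - [-0.9, -0.4, 36, 0, 0, 0, 5]

```text
time: 14.15
position: [430.0, -137.6, 7.8]
ee_rot: [179.9, -0.1, 90.1]
wrist_force: [0.4, 0.7, 5.1]
width: 0.163
```

Request:
apply_moves:
  deltas:
    - [0, 0, -10, 0, 0, 0, 2]
    - [0, 0, -40, 0, 0, 0, 2]
    - [0, 0, -90, 0, 0, 0, 2]
    - [0, 0, -130, 0, 0, 0, 2]
    - [-10, 40, -150, 0, 0, 0, 2]
    - [-20, 85, -150, 0, 0, 0, 2]
    - [-32, 130, -150, 0, 0, 0, 2]
    - [-40, 165, -150, 0, 0, 0, 2]
    - [-44.2, 180.4, -145, 0, 0, 0, 2]
    - [-44.2, 180.4, -130, 0, 0, 0, 2]
    - [-44.2, 180.4, -120, 0, 0, 0, 2]
    - [-44.2, 180.4, -120, 0, 0, 0, 2]
    - [-44.2, 180.4, -120, 0, 0, 0, 2]

```text
time: 15.78
position: [609.8, -181.8, 128.3]
ee_rot: [179.9, -0.1, 90.1]
wrist_force: [-0.7, -0.1, -0.4]
width: 0.165
```

```bash
python3 - <<'E'
from h import *
plan((610.5,-181.5,100.8))
s,im,d=grab('wrist','w6.png'); P=cloud('wrist',s,d); z=s['position'][2]
Q=band(P,610.5,-181,40,z-2.8,5,'liddisc')
if Q is not None: print(np.linalg.lstsq(np.c_[Q[:,:2]-Q[:,:2].mean(0),np.ones(len(Q))],Q[:,2],rcond=None)[0])
s,im,d=grab('side','s1.png'); 
cv2.imwrite('pics/s1c.png',cv2.resize(im[200:340,290:460,::-1],None,fx=3,fy=3))
E
```

```text
t 15.78 pos [ 609.8 -181.8  128.3] rot [ 1.799e+02 -7.000e-02  9.006e+01] w 0.165 F [-0.7 -0.1 -0.4]
(610.5, -181.5, 100.8) -> [ 0.2  0.7 27.5] [ 0.0017 -0.0012  0.001 ]
liddisc band 5030 mean [ 609.  -171.1  126. ] mid [ 609.1 -180.8  125.6] ext [59.  59.8  6.8]
[ 1.79521913e-03 -8.28888980e-03  1.25956442e+02]
```

View pics/w6.png

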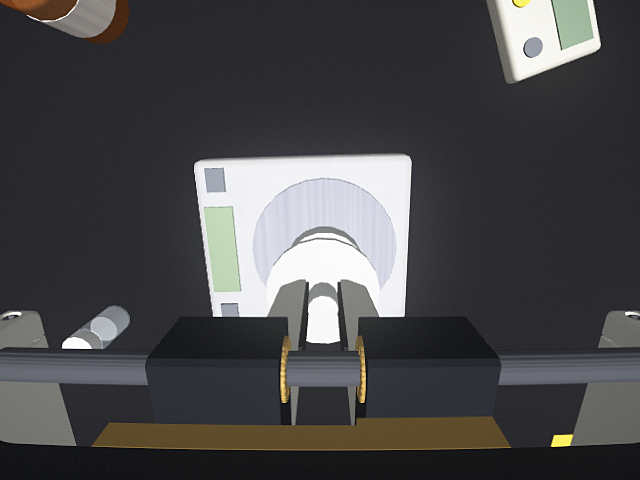

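Request:
apply_moves:
  deltas:
    - [0, 1, 12, 0, 0, 0, 2]
    - [0, 1, 22, 0, 0, 0, 2]
    - [0, 1, 26, 0, 0, 0, 2]
    - [0, 1, 27.5, 0, 0, 0, 2]
    - [0, 1, 28, 0, 0, 0, 2]
    - [0, 1, 28, 0, 0, 0, 2]

```text
time: 16.62
position: [611.5, -181.8, 100.8]
ee_rot: [179.8, -0.1, 90.1]
wrist_force: [0.4, 0.5, -0.9]
width: 0.166
```

Request:
apply_moves:
  deltas:
    - [0, -0.3, 0.5, 0, 0, 0, 2]
    - [0, -0.3, 0.9, 0, 0, 0, 2]
    - [0, -0.3, 0.9, 0, 0, 0, 2]
    - [0, -0.3, 0.9, 0, 0, 0, 25]
    - [0, -0.3, 0.9, 0, 0, 0, 40]
    - [0, -0.3, 0.9, 0, 0, 0, 40]
    - [0, -0.3, -20, 0, 0, 0, 40]
    - [0, -0.3, -60, 0, 0, 0, 50]
    - [0, -0.3, -110, 0, 0, 0, 70]
    - [-40, -0.3, -140, 0, 0, 0, 80]
    - [-90, -0.3, -150, 0, 0, 0, 80]
    - [-120, -0.3, -155, 0, 0, 0, 90]
    - [-120, -0.3, -155, 0, 0, 0, 90]
    - [-120, -0.3, -155, 0, 0, 0, 90]

```text
time: 18.38
position: [610.8, -301.1, 255.2]
ee_rot: [179.9, -0.1, 90.1]
wrist_force: [0.9, -0.3, 0.1]
width: 0.9
```

```bash
python3 - <<'E'
from h import *
plan((434.4,1,250),(434.4,1,80),(434.4,1,42))
s,im,d=grab('wrist','w7.png'); P=cloud('wrist',s,d)
Q=band(P,610.6,-181,45,96,4,'lid'); print(np.linalg.lstsq(np.c_[Q[:,:2]-Q[:,:2].mean(0),np.ones(len(Q))],Q[:,2],rcond=None)[0])
band(P,610.6,-181,70,51,2.5,'pan'); band(P,610,-181,20,115,4,'knob')
E
```

```text
t 18.38 pos [ 610.8 -301.1  255.2] rot [ 1.7987e+02 -1.1000e-01  9.0090e+01] w 0.9 F [ 0.9 -0.3  0.1]
(434.4, 1, 250) -> [ 302.3 -176.     5.4] [ 0.0023 -0.0019  0.0016]
(434.4, 1, 80) -> [ 302.  -176.4  175.4] [ 0.0023 -0.0019  0.0016]
(434.4, 1, 42) -> [ 301.9 -176.5  213.4] [ 0.0023 -0.0019  0.0016]
lid band 3678 mean [ 610.6 -181.1   97.7] mid [ 610.7 -181.6   97.7] ext [58.  58.2  3.6]
[1.25763580e-03 1.37392528e-03 9.77193073e+01]
pan band 5399 mean [ 611.  -184.    50.8] mid [ 611.1 -181.3   50.8] ext [104.  104.3   3.7]
knob band 286 mean [ 610.6 -182.   116.4] mid [ 610.6 -182.   115.3] ext [14.3 14.1  6.1]
```

View pics/w7.png

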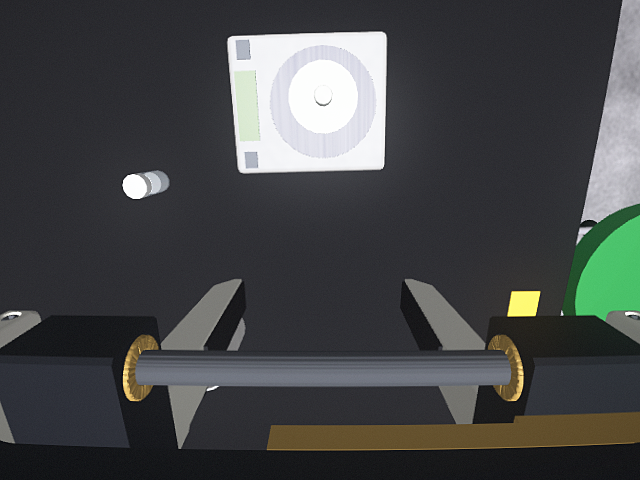

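Request:
apply_moves:
  deltas:
    - [46, -27, 5, 0, 0, 0, 100]
    - [92, -54, 5, 0, 0, 0, 100]
    - [138, -81, 5, 0, 0, 0, 100]
    - [184, -108, 5, 0, 0, 0, 100]
    - [230, -135, 5, 0, 0, 0, 100]
    - [276, -161, 15, 0, 0, 0, 100]
    - [302, -176.4, 50, 0, 0, 0, 100]
    - [302, -176.4, 80, 0, 0, 0, 100]
    - [302, -176.4, 110, 0, 0, 0, 100]
    - [302, -176.4, 110, 0, 0, 0, 100]

```text
time: 19.68
position: [432.8, 2.1, 144.2]
ee_rot: [-179.9, -0.1, 90.2]
wrist_force: [0.2, 0.4, 0.7]
width: 0.996
```

```bash
python3 -c "
from h import *
plan((434.4,1,42))"
```

```text
t 19.68 pos [432.8   2.1 144.2] rot [-1.7991e+02 -9.0000e-02  9.0220e+01] w 0.996 F [0.2 0.4 0.7]
(434.4, 1, 42) -> [ -1.2   1.8 102.2] [-0.0015 -0.0016  0.0038]
```

Request:
apply_moves:
  deltas:
    - [-1.2, 1.8, 5, 0, 0, 0.004, 100]
    - [-1.2, 1.8, 50, 0, 0, 0.004, 100]
    - [-1.2, 1.8, 90, 0, 0, 0.004, 100]
    - [-1.2, 1.8, 102, 0, 0, 0.004, 100]
    - [-1.2, 1.8, 102, 0, 0, 0.004, 100]
    - [-1.2, 1.8, 102, 0, 0, 0.004, 30]
    - [-1.2, 1.8, 102, 0, 0, 0.004, 30]
    - [-1.2, 1.8, 102, 0, 0, 0.004, 30]
    - [-1.2, 1.8, 102, 0, 0, 0.004, 30]
    - [-1.2, 1.8, 102, 0, 0, 0.004, 30]
    - [-1.2, 1.8, 102, 0, 0, 0.004, 30]

```text
time: 21.05
position: [434.6, 1.1, 42.4]
ee_rot: [-179.9, -0.1, 90.0]
wrist_force: [-0.0, 0.5, 5.3]
width: 0.553
```

```bash
python3 -c "
from h import *
s=robot.observe();z=s['position'][2]; y=s['position'][1]-1
plan((434.4,1,z+80),(602.8,166.4+y,z+80),(602.8,166.4+y,z+12.8))"
```

```text
t 21.05 pos [434.6   1.1  42.4] rot [-1.7993e+02 -1.0000e-01  8.9990e+01] w 0.553 F [-0.   0.5  5.3]
(434.4, 1, np.float64(122.37859960987845)) -> [  0.1  -0.2 -80. ] [-0.0012 -0.0018 -0.0002]
(602.8, np.float64(166.46085201753615), np.float64(122.37859960987845)) -> [165.6 168.1 -79.9] [-0.0012 -0.0018 -0.0002]
(602.8, np.float64(166.46085201753615), np.float64(55.17859960987846)) -> [165.5 168.2 -12.7] [-0.0012 -0.0018 -0.0002]
```

Request:
apply_moves:
  deltas:
    - [0, 0, -15, 0, 0, 0, 25]
    - [0, 0, -55, 0, 0, 0, 25]
    - [10, 15, -85, 0, 0, 0, 25]
    - [40, 50, -90, 0, 0, 0, 25]
    - [75, 85, -90, 0, 0, 0, 25]
    - [110, 120, -90, 0, 0, 0, 25]
    - [145, 150, -85, 0, 0, 0, 25]
    - [165.5, 168.2, -70, 0, 0, 0, 25]
    - [165.5, 168.2, -50, 0, 0, 0, 25]
    - [165.5, 168.2, -30, 0, 0, 0, 25]
    - [165.5, 168.2, -18, 0, 0, 0, 25]
    - [165.5, 168.2, -14, 0, 0, 0, 25]
    - [165.5, 168.2, -14, 0, 0, 0, 25]
    - [165.5, 168.2, -14, 0, 0, 0, 25]

```text
time: 22.8
position: [603.1, 166.4, 57.1]
ee_rot: [-180.0, -0.1, 90.0]
wrist_force: [0.3, 0.8, -1.7]
width: 0.549
```

```bash
python3 -c "
from h import *
plan((602.8,166.5,54.6))"
```

```text
t 22.8 pos [603.1 166.4  57.1] rot [-1.7998e+02 -1.2000e-01  8.9980e+01] w 0.549 F [ 0.3  0.8 -1.7]
(602.8, 166.5, 54.6) -> [ 0.1 -0.3  2.5] [-0.0003 -0.0022 -0.0004]
```

Lower, release, lift well above the 127 mm cap, then back off toward the jar to look.

Request:
apply_moves:
  deltas:
    - [0, -0.3, 1.5, 0, 0, 0, 25]
    - [0, -0.3, 2.6, 0, 0, 0, 25]
    - [0, -0.3, 2.6, 0, 0, 0, 25]
    - [0, -0.3, 2.6, 0, 0, 0, 65]
    - [0, -0.3, 2.6, 0, 0, 0, 85]
    - [0, -0.3, 2.6, 0, 0, 0, 90]
    - [0, -0.3, -25, 0, 0, 0, 90]
    - [0, -0.3, -70, 0, 0, 0, 90]
    - [0, -0.3, -120, 0, 0, 0, 100]
    - [-25, -40, -165, 0, 0, 0, 100]
    - [-50, -85, -200, 0, 0, 0, 100]
    - [-80, -120, -220, 0, 0, 0, 100]
    - [-110, -150, -220, 0, 0, 0, 100]
    - [-110, -150, -220, 0, 0, 0, 100]
    - [-110, -150, -220, 0, 0, 0, 100]

```text
time: 24.68
position: [453.7, 56.6, 277.2]
ee_rot: [180.0, -0.2, 90.0]
wrist_force: [0.2, -0.3, -0.2]
width: 1.002
```

```bash
python3 - <<'E'
from h import *
plan((438.4,140,140),(438.4,140,39))
s,im,d=grab('wrist','w8.png'); P=cloud('wrist',s,d)
band(P,602.8,166,30,127,4,'cap'); band(P,438,140,45,68,4,'jar')
s,im,d=grab('top'); P=cloud('top',s,d); band(P,602,163,30,127,4,'cap top (c2 602.2,163.4)')
E
```

```text
t 24.68 pos [453.7  56.6 277.2] rot [ 1.7997e+02 -1.7000e-01  9.0000e+01] w 1.002 F [ 0.2 -0.3 -0.2]
(438.4, 140, 140) -> [ 83.  -15.4 137.4] [ 0.0006 -0.0029 -0.    ]
(438.4, 140, 39) -> [ 82.7 -15.4 238.4] [ 0.0006 -0.0029 -0.    ]
cap band 1088 mean [601.2 166.  127.7] mid [601.7 165.8 126.8] ext [30.2 29.4  5.6]
jar band 2706 mean [438.1 140.   68.7] mid [438.1 139.4  68.6] ext [57.4 57.7  4.1]
cap top (c2 602.2,163.4) band 157 mean [602.5 163.4 126.6] mid [603.  162.8 126.5] ext [28.  29.6  6.8]
```

View pics/w8.png

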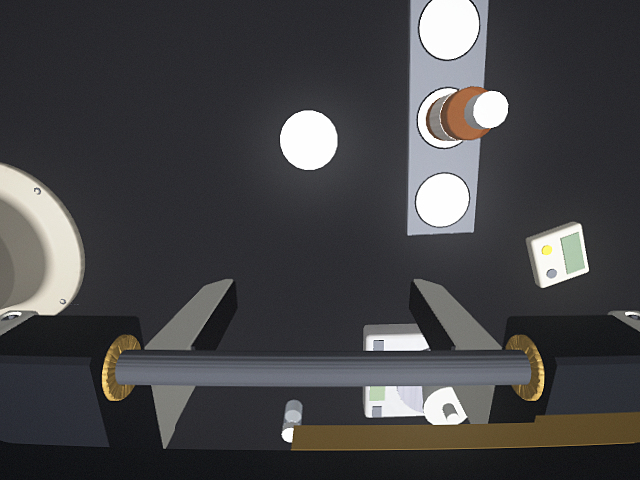

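Request:
apply_moves:
  deltas:
    - [40, -8, 30, 0, -0.003, 0, 100]
    - [82.8, -15.4, 70, 0, -0.003, 0, 100]
    - [82.8, -15.4, 120, 0, -0.003, 0, 100]
    - [82.8, -15.4, 160, 0, -0.003, 0, 100]
    - [82.8, -15.4, 170, 0, -0.003, 0, 100]
    - [82.8, -15.4, 170, 0, -0.003, 0, 100]

```text
time: 25.52
position: [438.9, 139.6, 106.8]
ee_rot: [-180.0, 0.1, 90.0]
wrist_force: [-0.4, -0.1, -0.1]
width: 1.003
```

```bash
python3 -c "
from h import *
plan((438.4,139.8,39))"
```

```text
t 25.52 pos [438.9 139.6 106.8] rot [-1.7996e+02  1.1000e-01  9.0000e+01] w 1.003 F [-0.4 -0.1 -0.1]
(438.4, 139.8, 39) -> [ 0.3 -0.5 67.8] [-0.0008  0.0019  0.    ]
```

Request:
apply_moves:
  deltas:
    - [0.3, -0.5, 30, 0, 0, 0, 100]
    - [0.3, -0.5, 60, 0, 0, 0, 100]
    - [0.3, -0.5, 68, 0, 0.001, 0, 100]
    - [0.3, -0.5, 68, 0, 0.001, 0, 100]
    - [0.3, -0.5, 68, 0, 0.001, 0, 40]
    - [0.3, -0.5, 68, 0, 0.001, 0, 40]
    - [0.3, -0.5, 68, 0, 0.001, 0, 40]
    - [0.3, -0.5, 68, 0, 0.001, 0, 40]
    - [0.3, -0.5, 68, 0, 0.001, 0, 40]

```text
time: 26.65
position: [438.5, 140.0, 39.1]
ee_rot: [-180.0, 0.0, 90.0]
wrist_force: [-0.1, 0.7, 6.0]
width: 0.659
```

```bash
python3 -c "
from h import *
s=robot.observe();z=s['position'][2]; y=s['position'][1]-139.8
plan((607.5,66.3+y,z+80),(607.5,66.3+y,z+14),(607.5,66.3+y,z+12.2))"
```

```text
t 26.65 pos [438.5 140.   39.1] rot [-1.7998e+02  3.0000e-02  9.0010e+01] w 0.659 F [-0.1  0.7  6. ]
(607.5, np.float64(66.48707123183702), np.float64(119.10322474759627)) -> [-73.6 168.9 -80. ] [-0.0003  0.0005  0.0001]
(607.5, np.float64(66.48707123183702), np.float64(53.10322474759628)) -> [-73.5 168.9 -14. ] [-0.0003  0.0005  0.0001]
(607.5, np.float64(66.48707123183702), np.float64(51.303224747596275)) -> [-73.5 168.9 -12.2] [-0.0003  0.0005  0.0001]
```

Request:
apply_moves:
  deltas:
    - [0, 0, -15, 0, 0, 0, 35]
    - [-10, 0, -50, 0, 0, 0, 35]
    - [-40, 15, -75, 0, 0, 0, 35]
    - [-68, 50, -75, 0, 0, 0, 35]
    - [-73.5, 95, -75, 0, 0, 0, 35]
    - [-73.5, 135, -70, 0, 0, 0, 35]
    - [-73.5, 165, -60, 0, 0, 0, 35]
    - [-73.5, 168.9, -40, 0, 0, 0, 35]
    - [-73.5, 168.9, -22, 0, 0, 0, 35]
    - [-73.5, 168.9, -15, 0, 0, 0, 35]
    - [-73.5, 168.9, -14, 0, 0, 0, 35]
    - [-73.5, 168.9, -14, 0, 0, 0, 35]

```text
time: 28.15
position: [607.4, 66.5, 53.5]
ee_rot: [180.0, 0.0, 90.0]
wrist_force: [0.8, -0.2, -1.8]
width: 0.663
```

```bash
python3 -c "
from h import *
plan((607.5,66.5,51.3))"
```

```text
t 28.15 pos [607.4  66.5  53.5] rot [1.8e+02 2.0e-02 9.0e+01] w 0.663 F [ 0.8 -0.2 -1.8]
(607.5, 66.5, 51.3) -> [0.  0.1 2.2] [0.     0.0003 0.    ]
```

Request:
apply_moves:
  deltas:
    - [0, 0, 1.5, 0, 0, 0, 35]
    - [0, 0, 2.3, 0, 0, 0, 35]
    - [0, 0, 2.3, 0, 0, 0, 35]
    - [0, 0, 2.3, 0, 0, 0, 70]
    - [0, 0, 2.3, 0, 0, 0, 90]
    - [0, 0, 2.3, 0, 0, 0, 92]
    - [0, 0, -25, 0, 0, 0, 92]
    - [0, 0, -70, 0, 0, 0, 92]
    - [0, 0, -120, 0, 0, 0, 100]
    - [-40, -30, -165, 0, 0, 0, 100]
    - [-80, -65, -200, 0, 0, 0, 100]
    - [-120, -100, -220, 0, 0, 0, 100]
    - [-156, -127, -220, 0, 0, 0, 100]
    - [-156, -127, -220, 0, 0, 0, 100]
    - [-156, -127, -220, 0, 0, 0, 100]

```text
time: 30.02
position: [480.8, -88.9, 273.7]
ee_rot: [180.0, -0.0, 90.0]
wrist_force: [0.5, 0.8, 0.3]
width: 0.999
```

```bash
python3 - <<'E'
from h import *
plan((407.8,-265.4,200),(407.8,-265.4,90))
s,im,d=grab('wrist','w9.png'); P=cloud('wrist',s,d)
band(P,602.8,166,30,127,4,'cap'); band(P,607,66,45,80,4,'jar (c3 607.5,66.3)')
E
```

```text
t 30.02 pos [480.8 -88.9 273.7] rot [ 1.7997e+02 -1.0000e-02  9.0010e+01] w 0.999 F [0.5 0.8 0.3]
(407.8, -265.4, 200) -> [-176.5  -73.1   73.6] [ 0.0006 -0.0001  0.0002]
(407.8, -265.4, 90) -> [-176.5  -73.2  183.6] [ 0.0006 -0.0001  0.0002]
cap few
jar (c3 607.5,66.3) band 3356 mean [606.2  66.2  80.8] mid [606.3  65.8  80.3] ext [57.5 57.   4.9]
```

Request:
apply_moves:
  deltas:
    - [-45, -18, 20, 0, 0, 0, 85]
    - [-90, -37, 50, 0, 0, 0, 75]
    - [-135, -56, 90, 0, 0, 0, 70]
    - [-170, -70, 130, 0, 0, 0, 70]
    - [-176.5, -73, 165, 0, 0, 0, 70]
    - [-176.5, -73, 183, 0, 0, 0, 70]
    - [-176.5, -73, 183, 0, 0, 0, 70]
    - [-176.5, -73, 183, 0, 0, 0, 70]

```text
time: 31.08
position: [409.0, -265.0, 90.7]
ee_rot: [180.0, 0.0, 90.1]
wrist_force: [-0.1, -0.6, 0.6]
width: 0.703
```

```bash
python3 -c "
from h import *
plan((407.8,-265.4,16))"
```

```text
t 31.07 pos [ 409.  -265.    90.7] rot [1.7999e+02 2.0000e-02 9.0130e+01] w 0.703 F [-0.1 -0.6  0.6]
(407.8, -265.4, 16) -> [-0.4 -1.3 74.7] [0.0002 0.0003 0.0023]
```

Request:
apply_moves:
  deltas:
    - [-0.4, -1.2, 35, 0, 0, 0.002, 70]
    - [-0.4, -1.2, 65, 0, 0, 0.002, 70]
    - [-0.4, -1.2, 74.7, 0, 0, 0.002, 70]
    - [-0.4, -1.2, 74.7, 0, 0, 0.002, 70]
    - [-0.4, -1.2, 74.7, 0, 0, 0.002, 10]
    - [-0.4, -1.2, 74.7, 0, 0, 0.002, 10]
    - [-0.4, -1.2, 74.7, 0, 0, 0.002, 10]
    - [-0.4, -1.2, 74.7, 0, 0, 0.002, 10]
    - [-0.4, -1.2, 74.7, 0, 0, 0.002, 10]
    - [-0.4, -1.2, 74.7, 0, 0, 0.002, 10]

```text
time: 32.33
position: [407.9, -265.4, 16.1]
ee_rot: [180.0, 0.0, 90.0]
wrist_force: [0.6, -0.1, 4.3]
width: 0.286
```

```bash
python3 -c "
from h import *
s=robot.observe();z=s['position'][2]; y=s['position'][1]+265.4
plan((430,0,z+200),(450,266.7+y,z+200),(598,266.7+y,z+100))"
```

```text
t 32.33 pos [ 407.9 -265.4   16.1] rot [1.7997e+02 1.0000e-02 9.0010e+01] w 0.286 F [ 0.6 -0.1  4.3]
(430, 0, np.float64(216.13340670338866)) -> [ 265.3   22.2 -200. ] [0.0004 0.0002 0.0002]
(450, np.float64(266.7166965137349), np.float64(216.13340670338866)) -> [ 532.1   42.3 -200.1] [0.0004 0.0002 0.0002]
(598, np.float64(266.7166965137349), np.float64(116.13340670338866)) -> [ 532.   190.2 -100. ] [0.0004 0.0002 0.0002]
```

Request:
apply_moves:
  deltas:
    - [0, 0, -15, 0, 0, 0, 5]
    - [0, 0, -60, 0, 0, 0, 5]
    - [10, 10, -110, 0, 0, 0, 5]
    - [40, 25, -155, 0, 0, 0, 5]
    - [85, 40, -190, 0, 0, 0, 5]
    - [135, 50, -200, 0, 0, 0, 5]
    - [185, 60, -200, 0, 0, 0, 5]
    - [235, 65, -200, 0, 0, 0, 5]
    - [285, 65, -200, 0, 0, 0, 5]
    - [335, 65, -200, 0, 0, 0, 5]
    - [385, 65, -200, 0, 0, 0, 5]
    - [435, 70, -200, 0, 0, 0, 5]
    - [485, 85, -200, 0, 0, 0, 5]
    - [520, 110, -195, 0, 0, 0, 5]
    - [532, 145, -180, 0, 0, 0, 5]
    - [532, 175, -140, 0, 0, 0, 5]
    - [532, 190.2, -110, 0, 0, 0, 5]
    - [532, 190.2, -100, 0, 0, 0, 5]
    - [532, 190.2, -100, 0, 0, 0, 5]

```text
time: 34.7
position: [597.0, 266.3, 115.8]
ee_rot: [-179.9, 0.1, 90.0]
wrist_force: [0.5, -0.3, -1.4]
width: 0.285
```

```bash
python3 -c "
from h import *
plan((598,266.7,28.4))"
```

```text
t 34.7 pos [597.  266.3 115.8] rot [-1.7994e+02  5.0000e-02  8.9990e+01] w 0.285 F [ 0.5 -0.3 -1.4]
(598, 266.7, 28.4) -> [ 0.5  1.1 87.4] [-0.0011  0.001  -0.0002]
```

Request:
apply_moves:
  deltas:
    - [0.4, 1, 35, 0, 0, 0, 5]
    - [0.4, 1, 65, 0, 0, 0, 5]
    - [0.4, 1, 80, 0, 0, 0, 5]
    - [0.4, 1, 86, 0, 0, 0, 5]
    - [0.4, 1, 87, 0, 0, 0, 5]
    - [0.4, 1, 87, 0, 0, 0, 5]
    - [0.4, 1, 87.3, 0, 0, 0, 5]

```text
time: 35.58
position: [598.3, 266.8, 29.2]
ee_rot: [-180.0, 0.0, 90.0]
wrist_force: [-0.3, 0.5, 0.2]
width: 0.282
```

Request:
apply_moves:
  deltas:
    - [0, 0, 0.6, 0, 0, 0, 5]
    - [0, 0, 0.9, 0, 0, 0, 5]
    - [0, 0, 0.9, 0, 0, 0, 5]
    - [0, 0, 0.9, 0, 0, 0, 35]
    - [0, 0, 0.9, 0, 0, 0, 50]
    - [0, 0, 0.9, 0, 0, 0, 55]
    - [0, 0, 0.9, 0, 0, 0, 55]
    - [0, 0, -25, 0, 0, 0, 55]
    - [0, 0, -70, 0, 0, 0, 55]
    - [0, 0, -120, 0, 0, 0, 60]
    - [-20, -30, -165, 0, 0, 0, 60]
    - [-50, -70, -210, 0, 0, 0, 60]
    - [-90, -100, -260, 0, 0, 0, 60]
    - [-130, -130, -300, 0, 0, 0, 60]
    - [-130, -130, -300, 0, 0, 0, 60]
    - [-130, -130, -300, 0, 0, 0, 60]

```text
time: 37.58
position: [468.3, 137.2, 329.8]
ee_rot: [180.0, -0.1, 90.0]
wrist_force: [0.1, 1.1, 0.3]
width: 0.601
```

```bash
python3 - <<'E'
from h import *
plan((470,140,330))
s,im,d=grab('wrist','w10.png'); P=cloud('wrist',s,d); print('wrist')
for n,x,y,r,z in (('vial c1 598,266.7',598,266.7,25,70),('bottle c2 602.8,166.4',602.8,166.4,30,127),('jar c3 607.5,66.3',607,66,45,80)): band(P,x,y,r,z,4,n)
s,im,d=grab('side','s2.png'); P=cloud('side',s,d); print('side')
for n,x,y,r,z in (('vial c1 599.1,267.9',598,266.7,25,70),('bottle c2 604,168',602.8,166.4,30,127),('jar c3 608.7,68',607,66,45,80),('lid',611,-182,40,97),('pan',611,-182,75,51)): band(P,x,y,r,z,4,n)
cv2.imwrite('pics/s2c.png',cv2.resize(im[80:400,140:460,::-1],(600,600),interpolation=cv2.INTER_CUBIC))
E
```

```text
t 37.58 pos [468.3 137.2 329.8] rot [ 1.7995e+02 -1.1000e-01  9.0000e+01] w 0.601 F [0.1 1.1 0.3]
(470, 140, 330) -> [ 2.8  1.7 -0.2] [ 0.0009 -0.0019  0.0001]
wrist
vial c1 598,266.7 band 454 mean [597.2 266.3  70.8] mid [597.4 266.3  69.7] ext [25.3 25.5  6.2]
bottle c2 602.8,166.4 band 653 mean [601.7 166.3 127.8] mid [602.1 166.3 126.8] ext [29.  29.6  5.8]
jar c3 607.5,66.3 band 1666 mean [606.2  68.1  80.6] mid [606.3  67.5  79.8] ext [58.  58.2  5.5]
side
vial c1 599.1,267.9 band 64 mean [596.8 265.2  70.1] mid [596.5 265.   70.4] ext [25.9 28.5  6.7]
bottle c2 604,168 band 103 mean [601.1 164.2 127.4] mid [601.1 165.4 127. ] ext [29.4 31.4  7.3]
jar c3 608.7,68 band 394 mean [605.9  64.5  80.1] mid [606.3  65.8  79.8] ext [55.9 58.9  6.9]
lid band 508 mean [ 608.8 -183.6   97.1] mid [ 610.5 -181.4   97.1] ext [58.3 59.   7.1]
pan band 1086 mean [ 600.1 -191.8   50.2] mid [ 610.1 -182.    50.8] ext [103.2 103.6   7. ]
```

View pics/s2c.png

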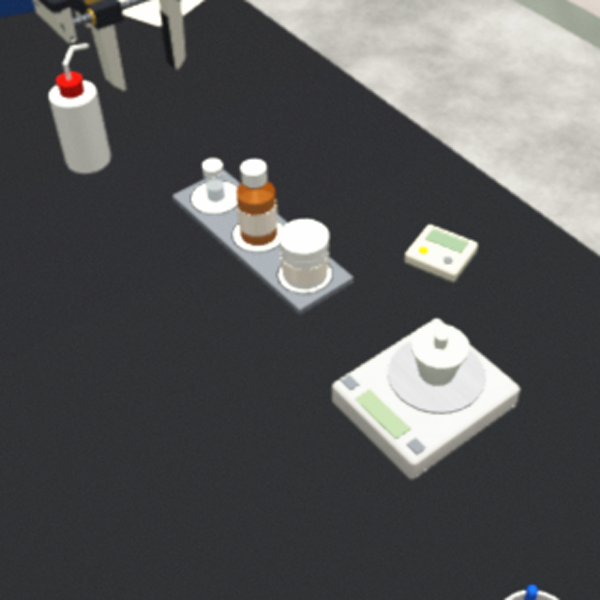

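View pics/w10.png

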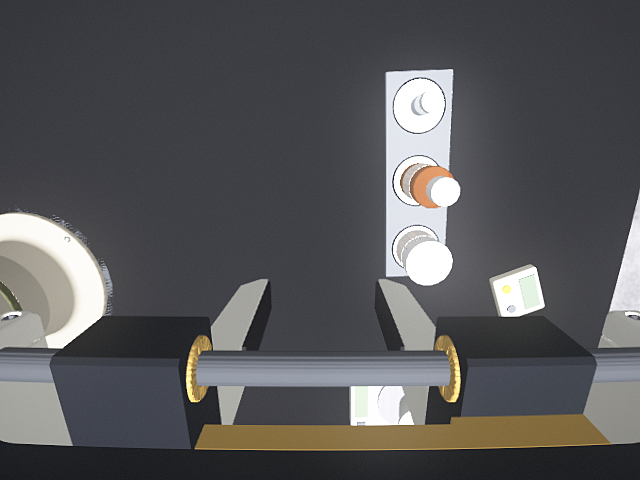

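```bash
python3 -c "
from h import *
print(robot.close_job())"
```

```text
the job is handed in; nothing more can be done
None
```

The bench is set out as asked and the job is handed in at about 38 s of the 134 s allowed. I worked in the order given: crucible, lid, bottle, jar, vial.

**Balance:** The crucible stands on the pan with its lid flat on top, knob up. In the wrist camera both sit within about 0.6 mm of the pan's centre. The side camera agrees for the lid, and the lid's slope is about 0.1°.

**Bottle stand:** The bottle is on the middle circle, the jar is on the end nearest the balance, and the vial is on the far end. All three are upright. The wrist camera put each within about 1.7 mm of its circle's centre.

**Bystanders:** I did not touch the wash bottle, pen pot or timer. They look unmoved in the last side picture, though only the rim of the pen pot shows there and I did not measure them.

**Disagreements:** The cameras differ by 2–4 mm in absolute y, so I worked from relative positions in the wrist camera. In the side camera the stand items read 3–4 mm off the circle centres taken from its first picture. Those centres came from a different method (picture outlines rather than depth), so I trusted the wrist view. The top camera, checked for the bottle only, put it within 1 mm.

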